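Tap the pan support home over the burner

TASK

The cast-iron pan support on the table-top gas stove has been put back crooked and off its seats: without gripping or lifting it, tap its frame with the fingers from outside, on alternate sides as it needs, until it is centred over the burner and all four feet have dropped into their dimples, then take the fingers away. Then prove that it is locked: press steadily against its left side with about a kilo of push (10 N), let go, and press the same way against its right side; it must stay seated. Never push it with more than a kilo and a half (15 N), do not shift the small things beside the stove, and finish with the support seated and untouched.

Things in the scene. Friction and masses are not known exactly. Their poses are not given: they have to be found in the camera images.
- stove: White table-top cartridge stove, fixed. Origin on the table below the burner axis; x away from the robot (dial on the front, -x, face), y to the robot's left, yaw within 0.25 rad. Flat hob top at z 70 mm, x and y from -125 to 125 mm; right of it (y -126 to -214 mm) a cartridge bay 79 mm high. Burner at x = y = 0, radius 24 mm, its cap 83 mm high.
- seat (a point): Point on the burner axis, 66 mm above the stove's origin, axes as the stove's: the support's origin lies here when seated. Round the burner, at x = +-66 mm, y = +-66 mm, four round dimples in the hob top, radius 8 mm, 4 mm deep with dark rubber bottoms, are the seats of the support's feet, with about 2 mm of play each way.
- support: Loose dark cast-iron pan support, 0.42 to 0.6 kg: square frame 150 mm over its outside, four arms pointing inwards, four round feet of radius 6 mm at x = +-66 mm, y = +-66 mm. Origin at the centre, level with the undersides of the feet; x and y along the sides. It slides under 3 to 7 N; seated, it slides through its play, then the dimple walls stop it hard.
- frame (a point): Centre of the support at mid-height of its frame, 18 mm above its feet. The bars' upright outer faces lie 75 mm from here, from 8 mm below to 8 mm above it. At the start the feet stand on the hob top, the centre up to 13 mm off the burner axis in stove x and y, turned 0.05 to 0.11 rad anticlockwise to the stove. Pushed 60 mm off its middle it turns about a point some 145 mm past the centre.
- ramekin: White porcelain ramekin, radius 40 mm, 45 mm high, to the left of the stove; origin under its centre. Leave alone.
- scraper: Cast aluminium comal scraper lying flat, 183 mm long, 95 mm wide blade, 13 mm thick handle, to the left of the stove; origin near the joint of handle and blade. Leave alone.
- mill: Dark wooden pepper mill, radius 26 mm, 110 mm high, to the right of the stove; origin under its centre. Leave alone.
Mind the look-alikes: they are no part of the job. What is shaped like the support but purple is not meant.

How it is judged (in metres and radians):
On the way, in this order (a step that is already met when the one before it is completed fails the run):
1. the pan support sits level with all four feet down in the dimples, and the fingers are off it (z of support in the frame of stove below 0.0675 m and horizontal distance between support and stove below 0.005 m and angle between support's own z axis and vertical below 0.012 rad and contact force between each of the arm, the fingers and support below 0.3 N), for 0.2 s.
2. it is pressed steadily (8 to 15 N for 0.2 s) against its left side and stays seated (z of support in the frame of stove below 0.0675 m and horizontal distance between support and stove below 0.005 m and angle between support's own z axis and vertical below 0.012 rad and contact force between the fingers and support above 8 N and y of the grasp point in the frame of stove above 0.065 m), for 0.2 s.
3. then it is pressed in the same way against its right side and stays seated (z of support in the frame of stove below 0.0675 m and horizontal distance between support and stove below 0.005 m and angle between support's own z axis and vertical below 0.012 rad and contact force between the fingers and support above 8 N and y of the grasp point in the frame of stove below -0.065 m), for 0.2 s.
At the end, for the whole second after the job is handed in: The pan support is at rest, untouched, with all four feet down in their dimples: within 5 mm of the burner axis, its origin less than 67.5 mm above the stove's (66 when fully seated) and level within 0.012 rad (z of support in the frame of stove below 0.0675 m and horizontal distance between support and stove below 0.005 m and angle between support's own z axis and vertical below 0.012 rad and linear speed of support below 0.01 m/s and contact force between the fingers and support below 0.1 N).
It fails at once if the pan support is pushed or gripped with more than 15 N (contact force between any of the fingers, the arm and support above 15 N).
It fails at once if the pan support is lifted or tipped off the hob (more than 6 mm up) (z of support in the frame of stove above 0.076 m).
It fails at once if the pan support is pushed or dragged from inside or on top of its frame instead of from outside (contact force between the fingers and support above 0.5 N and x of the grasp point in the frame of support between -0.065 and 0.065 m and y of the grasp point in the frame of support between -0.065 and 0.065 m).
It fails at once if one of the small things standing or lying beside the stove is moved by more than 20 mm (distance of any of ramekin, scraper, mill from where it was at the start of the episode above 0.02 m).
It also fails if it takes over 67 s, if anything falls off the work surface, if the arm or the gripper's body presses on something with over 40 N, if the wrist force passes 120 N, or if a joint passes its speed limit or range.

ROBOT

A 6-joint arm with a two-finger parallel gripper is mounted at the origin on the work surface. World frame = base frame: x ahead of the robot, y to its left, z up, the work surface at z = 0. Lengths are in mm, angles in rad, forces in N, time in s.
With the tool pointing down it reaches from about 275 to 1000 mm from the base axis. Payload 8.4 kg.
Tool frame: the origin (TCP) lies at the very end of the fingers, on their centre line; the grasp point (between the pads) lies behind it (r.grip_point_offset is the x of the grasp point in the tool frame, in mm); x points along the fingers, z is the direction in which the jaws open and shut, and the axes are right-handed (so a half turn about x gives the same grasp; the last joint's range is limited). The gripper opens to 85 mm and grips with 20 to 120 N. Pads are 22 mm wide; open, the fingers measure 114 mm over their backs; the gripper's body (76 mm by 85 mm) begins 54 mm behind the grasp point. The pads swing forward as they close: fully open they stand 13 mm farther back than shut.
Start: joints at [1.134, 0.353, 1.633, -0, 1.155, -0.002], TCP at [263.267, 566.849, 231.281] pointing down, gripper open.
Joint ranges: [-2.63, 2.63], [-0.92, 2.1], [0.06, 2.66], [-1.3, 4.44], [0, 2.69], [-3.02, 3.02]. Speed limits (rad/s): [2.22, 2.22, 2.79, 3.14, 3.14, 3.14].

INTERFACE

Orientations are given as [roll, pitch, yaw] about the fixed x, y, z axes, in that order (R = Rz(yaw) Ry(pitch) Rx(roll)).
In Python, from rig import r, vision, order gives the robot as it stands. The module is installed in compiled form; this text tells all that it offers.
- The arm moves only by the tool step_arm, never from a script. Its argument "rows" is a list of rows, each a list of 7 numbers: the shift along the world's x, y, z in mm, then the turn, a rotation vector about the world's x, y, z in rad, then the finger opening in mm, from 0 to 85.4. A call has exactly 8 rows; each row is the pose to reach, as a shift and turn from the pose measured when the call began; what a row does not reach only later rows make up. A row lasts 1/8 s, in which the tool goes at most 62.5 mm and 10.7 degrees, less where a joint would pass 70% of its speed; a pose out of reach is approached as far as the arm can. A call with a gripper value outside its range is refused whole. The fingers move at their own pace and stop on an object; "force" is the grip in N (left out, the last holds). Time passes only in rows, so rows that repeat a pose let the fingers close, or fill a call up. It gives the time, the measured TCP pose, the force and the opening at its end, in the units of the state.
- r.sense(): the state, without advancing time (a new reading comes with each control period).
- vision.grab_frame(name): name is "scene" or "top"; returns (picture, depth): 420x560x3 uint8, red, green, blue; 420x560 float32, mm along the optical axis (not along the pixel's ray), 0 where there is no reading.
- vision.camera_info(name): a dict with "K" (3x3 intrinsics, pixels), "distortion" ([k1, k2, p1, p2, k3] as OpenCV has them; the pictures are not rectified), "origin" and "attitude" of the camera in the world. Camera axes: x right, y down, z forward; pixel columns grow to the right and rows downward; lengths in mm; the calibration is good to about 2 mm. A picture is of the moment at which its call begins. camera_info takes no time and is no camera call.
- order.sign_off(): hands the job in, once; it reports no verdict.
The state is a dict: "clock": time; "qpos": joint angles; "qvel": joint speeds; "joint_efforts": joint torques, N m; "eef_pos": TCP position; "tcp_rot": TCP orientation; "contact_force": force on the tool from outside, world axes, zero at the start; "wrist_torque": the same for the moment, N m; "opening": opening from 0.0 (shut) to 1.0 (fully open).
Only numpy, scipy, OpenCV 4.12 (cv2) and the standard library are available. Lean on these libraries where they do the work, as an engineer would, in place of code of your own. Each camera call takes 0.05 s, during which the arm holds its last target.

## Working session

There is one attempt and no reset: what is moved stays moved. The work goes in short steps, Python scripts to look and compute and a tool call to move; the robot and the scene stay as the last step left them, time stands still between calls to the robot, and variables do not carry over. Pictures are saved under pics/ and viewed, and the job is handed in when it is done.

Besides the shell and the picture viewer there is one more tool, called after "Emit:" as a command line: name --pt "numbers of a row" for each row, then --argument value for the rest. step_arm: Moves the arm, as the interface text tells. Its arguments: {"type":"object","properties":{"rows":{"type":"array"},"force":{"type":"number"}},"required":["rows"]}

```bash
mkdir -p pics
python3 - <<'E'
from rig import r,vision,order
import cv2,numpy as np
s=r.sense();print({k:np.round(v,3) for k,v in s.items()}, r.grip_point_offset)
for n in ("scene","top"):
    p,d=vision.grab_frame(n);cv2.imwrite(f"pics/{n}0.png",p[...,::-1]);np.savez(f"{n}0.npz",p=p,d=d)
    print(n,vision.camera_info(n))
E
```

```text
{'clock': np.float64(0.0), 'qpos': array([ 1.134,  0.354,  1.634, -0.   ,  1.155, -0.002]), 'qvel': array([-0.   , -0.001, -0.001,  0.001,  0.   , -0.001]), 'joint_efforts': array([-0.0000e+00, -6.0527e+01, -3.4207e+01,  0.0000e+00,  9.0000e-03,
        0.0000e+00]), 'eef_pos': array([263.065, 566.405, 230.573]), 'tcp_rot': array([-3.136,  1.569, -2.   ]), 'contact_force': array([ 0.413, -0.171, -0.688]), 'wrist_torque': array([-0.017, -0.013, -0.015]), 'opening': np.float64(1.0)} -18.700000000000003
scene {'K': array([[496.35333489,   0.        , 276.73768924],
       [  0.        , 496.35333489, 210.97479682],
       [  0.        ,   0.        ,   1.        ]]), 'distortion': array([-0.04899548,  0.        ,  0.        ,  0.        ,  0.        ]), 'origin': array([1041.96501836,  621.30463167, 1173.8856691 ]), 'attitude': array([-2.54640588,  0.00989775,  2.44367125])}
top {'K': array([[491.46567944,   0.        , 278.62098188],
       [  0.        , 491.46567944, 219.3585504 ],
       [  0.        ,   0.        ,   1.        ]]), 'distortion': array([-0.01260514,  0.        ,  0.        ,  0.        ,  0.        ]), 'origin': array([ 428.0303177 ,   39.13116291, 1226.23386766]), 'attitude': array([-3.0436351 ,  0.00717791, -1.57790849])}
```

View pics/scene0.png

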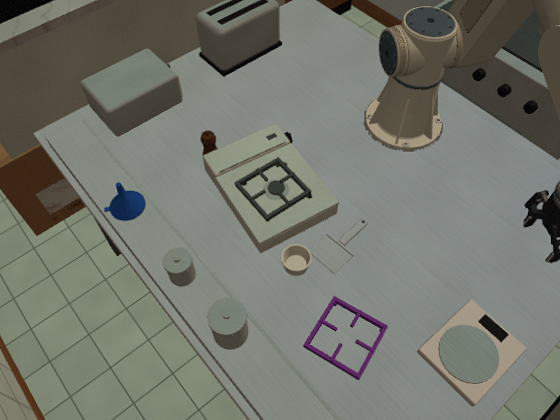

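View pics/top0.png

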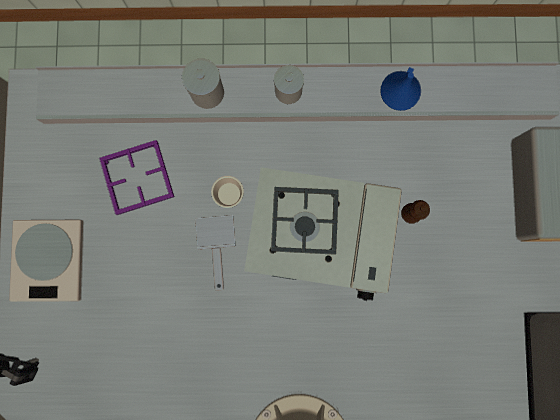

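Candidates: the dark support on the stove at top (305,220) / scene (276,188), and the purple look-alike at top (137,177) / scene (346,337). The dark one on the hob is the one I want. I'll check it in a close crop.

Run:
```python
import cv2,numpy as np
p=cv2.imread("pics/top0.png")[155:300,240:410]
cv2.imwrite("pics/crop0.png",cv2.resize(p,None,fx=4.5,fy=4,interpolation=cv2.INTER_CUBIC)[:, :765])
p=cv2.imread("pics/scene0.png")[120:255,195:345]
cv2.imwrite("pics/crop1.png",cv2.resize(p,None,fx=4,fy=4,interpolation=cv2.INTER_CUBIC))
```

```text
(no output)
```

View pics/crop0.png

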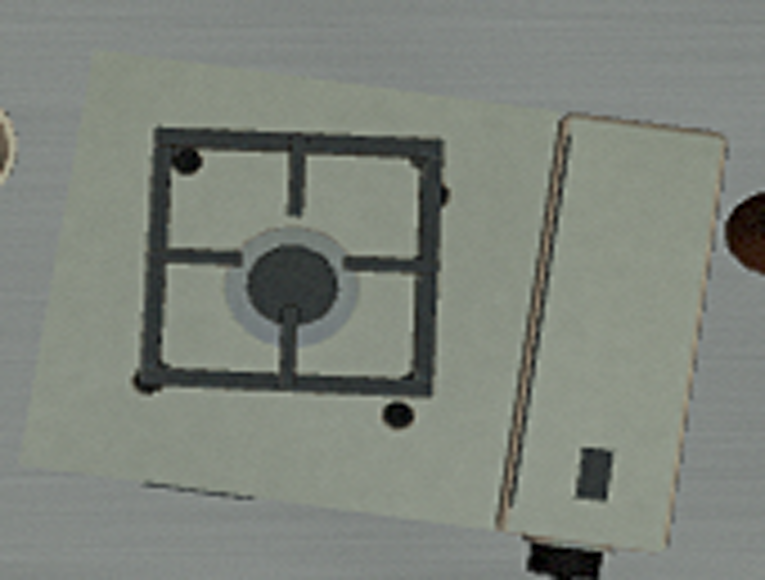

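View pics/crop1.png

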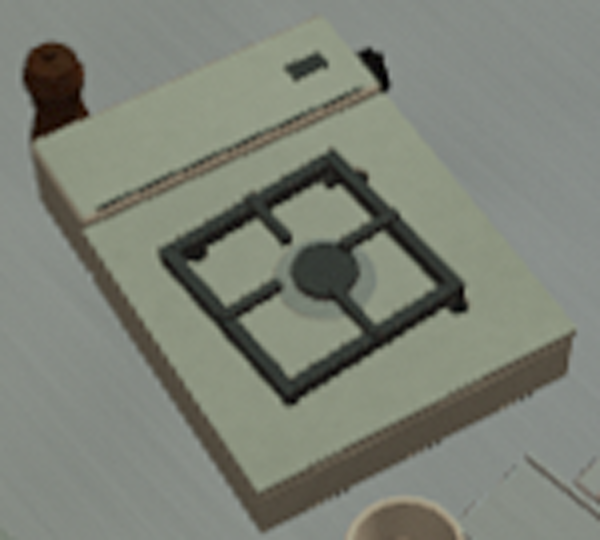

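```bash
cat > h.py <<'E'
import cv2,numpy as np
from rig import r,vision,order
from scipy.spatial.transform import Rotation as Ro
def grab(n):
    p,d=vision.grab_frame(n); return p,d,vision.camera_info(n)
def toplane(ci,px,z):
    px=np.asarray(px,float).reshape(-1,1,2)
    u=cv2.undistortPoints(px,ci["K"],ci["distortion"]).reshape(-1,2)
    R=Ro.from_euler('xyz',ci["attitude"]).as_matrix()
    d=np.c_[u,np.ones(len(u))]@R.T
    o=np.asarray(ci["origin"]); t=(z-o[2])/d[:,2]
    return (o+d*t[:,None])[:,:2]
def topix(ci,P):
    R=Ro.from_euler('xyz',ci["attitude"]).as_matrix()
    c=(np.asarray(P,float).reshape(-1,3)-ci["origin"])@R
    return cv2.projectPoints(c,np.zeros(3),np.zeros(3),ci["K"],ci["distortion"])[0].reshape(-1,2)
E
python3 - <<'E'
from h import *
z=np.load("top0.npz");p,d=z["p"],z["d"];ci=vision.camera_info("top")
for n,q,h in [("burner",(305,226),83),("dial side",(365,295),40),("mill",(404,211),0),("ram",(228,192),45),("scr",(217,240),0)]:
    print(n,toplane(ci,[q],h)[0].round(1))
R=Ro.from_euler('xyz',ci["attitude"]).as_matrix()
# z map
v,u=np.mgrid[0:420,0:560]
un=cv2.undistortPoints(np.stack([u.ravel(),v.ravel()],1).astype(float).reshape(-1,1,2),ci["K"],ci["distortion"]).reshape(-1,2)
P=np.asarray(ci["origin"])+(np.c_[un,np.ones(len(un))]*d.reshape(-1,1))@R.T
Z=P[:,2].reshape(420,560)
print(Z[185:260:5,270:345:5].round(0).astype(int)); 
print(p[215,300],p[225,305],p[200,290],p[250,275],p[150,250],p[235,385], p[190,310])
E
```

```text
burner [524.4 -14.9]
dial side [ 361.6 -158.2]
mill [ 567.2 -267.6]
ram [612.  169.4]
scr [498.  201.5]
[[  73   71   71   70   71   67   72   72   71   70   70   68   67   70
    70]
 [  76   94   95   94   96   96   98  101 1226   99   96   92   93   95
    71]
 [  68   96   64   74   71   69   68  103   69   68   67   69   67   95
    69]
 [  70   95   68   71   68   70   69   99   68   69   72   71   71   96
    75]
 [  69  100   72   71   69   69   71  105   71   70   73   72   74   99
    73]
 [  70  101   71   71   74   68   70   72   70   70   68   70   76   94
    67]
 [  69  100   70   72   72   66   68   70   70   70   72   64   70   95
    65]
 [  73   97  101  105  102   73   83   81   84   74  103   99  103  100
    71]
 [  70   95   68   74   76   81   81   81   84   68   69   66   71   96
    68]
 [  67   98   63   70   69   71   85   86   81   72   70   71   68  102
    67]
 [  70   93   76   70   75   71   83  101   73   73   73   69   70   95
    69]
 [  72   96   73   75   73   73   70  105   69   71   73   73   71   95
    71]
 [  70   99   72   70   69   71   66  103   68   69   74   71   69   95
    68]
 [  66   96   97   94   97   96   97   97   93   97   96   96   94   92
    71]
 [  71   71   67   70   71   70   71   70   70   68   70   72   67   71
    69]]
[119 127 121] [48 56 55] [137 143 132] [49 53 54] [134 140 137] [138 145 130] [51 55 56]
```

```bash
cat >> h.py <<'E'
def rect(img,ci,z,x0,x1,y0,y1,s=0.5):
    """orthophoto on plane z; rows: x descending, cols: y descending"""
    xs=np.arange(x1,x0,-s); ys=np.arange(y1,y0,-s)
    X,Y=np.meshgrid(xs,ys,indexing='ij')
    q=topix(ci,np.stack([X.ravel(),Y.ravel(),np.full(X.size,z)],1)).astype(np.float32)
    return cv2.remap(img,q[:,0].reshape(X.shape),q[:,1].reshape(X.shape),cv2.INTER_CUBIC),xs,ys
def fitl(pts):
    pts=np.asarray(pts,np.float32)
    for k in range(3):
        vx,vy,x,y=cv2.fitLine(pts,cv2.DIST_HUBER,0,.01,.01).ravel()
        e=np.abs((pts[:,0]-x)*vy-(pts[:,1]-y)*vx)
        pts=pts[e<max(2*np.median(e),.3)]
    return np.array([vx,vy]),np.array([x,y]),len(pts),np.median(e)
def inter(a,b):
    A=np.stack([a[0],-b[0]],1); t=np.linalg.solve(A,b[1]-a[1]); return a[1]+a[0]*t[0]
def support(p,ci,z,c=(524,-15),thr=95,ang=0.0,draw=None,lat=(-58,58)):
    """outer edges of the frame scanned inward along its own axes"""
    g=cv2.cvtColor(p,cv2.COLOR_RGB2GRAY)
    c=np.array(c,float)
    for it in range(3):
        Rm=np.array([[np.cos(ang),-np.sin(ang)],[np.sin(ang),np.cos(ang)]])
        L=[]
        for n in range(4):
            nn=Rm@[[1,0],[0,1],[-1,0],[0,-1]][n]; tt=np.array([-nn[1],nn[0]])
            pts=[]
            ss=np.arange(90,62,-.25)
            for t in np.arange(lat[0],lat[1]+.1,2):
                W=c+nn*ss[:,None]+tt*t
                q=topix(ci,np.c_[W,np.full(len(W),z)]).astype(np.float32)
                v=cv2.remap(g,q[:,:1],q[:,1:],cv2.INTER_LINEAR).ravel().astype(float)
                i=np.where(v<thr)[0]
                if len(i) and i[0]>0:
                    i=i[0]; f=(v[i-1]-thr)/(v[i-1]-v[i]); pts.append(W[i-1]+(W[i]-W[i-1])*f)
            L.append(fitl(pts) if len(pts)>8 else None)
        cor=[inter(L[i],L[(i+1)%4]) for i in range(4)]
        c=np.mean(cor,0)
        a=[]
        for n in range(4):
            v=cor[n]-cor[n-1]; a.append((np.arctan2(v[1],v[0])-np.pi/2*(n+1)+np.pi)%(2*np.pi)-np.pi)
        ang=np.mean(a)
    sides=[np.linalg.norm(cor[n]-cor[n-1]) for n in range(4)]
    return c,ang,np.round(sides,1),np.round(a,3),[(l[2],round(float(l[3]),2)) for l in L],cor
E
python3 - <<'E'
from h import *
for n in ("top","scene"):
    z=np.load(n+"0.npz");p=z["p"];ci=vision.camera_info(n)
    print(n,support(p,ci,96)[:5])
    for zz,nm in((70,"hob"),(96,"sup")):
        o,xs,ys=rect(p,ci,zz,370,680,-250,150)
        cv2.imwrite(f"pics/ortho_{n}_{nm}.png",o[...,::-1][:600,:800])
E
```

```text
top (array([537.56384 , -13.497673], dtype=float32), np.float32(-0.056746006), array([149.2, 150.1, 149.6, 149.9], dtype=float32), array([-0.058, -0.057, -0.057, -0.055], dtype=float32), [(41, 0.11), (41, 0.14), (44, 0.13), (38, 0.15)])Traceback (most recent call last):
  File "<stdin>", line 4, in <module>
  File "h.py", line 51, in support
    cor=[inter(L[i],L[(i+1)%4]) for i in range(4)]
         ~~~~~^^^^^^^^^^^^^^^^^
  File "h.py", line 31, in inter
    A=np.stack([a[0],-b[0]],1); t=np.linalg.solve(A,b[1]-a[1]); return a[1]+a[0]*t[0]
                ~^^^
TypeError: 'NoneType' object is not subscriptable
```

View pics/ortho_top_hob.png

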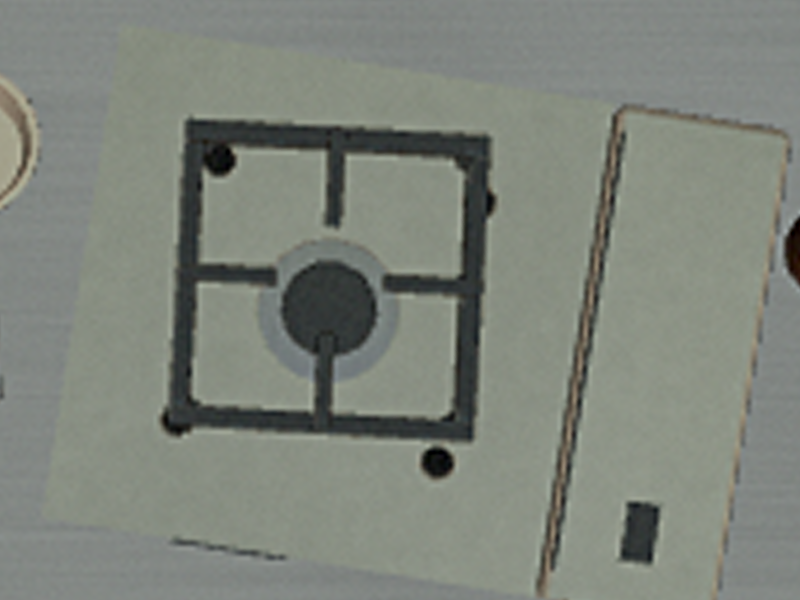

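```bash
cat >> h.py <<'E'
def stove(p,ci):
    o,xs,ys=rect(p,ci,68,370,680,-250,150)
    g=cv2.cvtColor(o,cv2.COLOR_RGB2GRAY).astype(float)
    out=[]
    for (u,v) in ((221,159),(437,463)):
        w=np.clip(110-g[v-22:v+23,u-22:u+23],0,None)
        vv,uu=np.mgrid[v-22:v+23,u-22:u+23]
        yy,xx=np.mgrid[-22:23,-22:23]; w=w*(g[v-22:v+23,u-22:u+23]<100)
        # keep blob at the centre only
        n,lab=cv2.connectedComponents((w>35).astype(np.uint8)); l=lab[22,22]; m=lab==l
        out.append([(vv*m).sum()/m.sum(),(uu*m).sum()/m.sum(),m.sum()])
    A=[np.array([680-.5*a[0],150-.5*a[1]]) for a in out]
    d=A[0]-A[1]
    return (A[0]+A[1])/2,np.arctan2(d[1],d[0])-np.pi/4,np.linalg.norm(d),[a[2] for a in out]
E
python3 - <<'E'
from h import *
z=np.load("top0.npz");p=z["p"];ci=vision.camera_info("top")
print(stove(p,ci))
# burner cap
o,xs,ys=rect(p,ci,83,480,570,-60,30)
g=cv2.cvtColor(o,cv2.COLOR_RGB2GRAY)
c=cv2.HoughCircles(cv2.GaussianBlur(g,(5,5),0),cv2.HOUGH_GRADIENT,1,50,param1=60,param2=12,minRadius=44,maxRadius=52)
print([(570-.5*a[1],30-.5*a[0],a[2]/2) for a in c[0]][:2])
# hob edges in stove frame
g=cv2.cvtColor(p,cv2.COLOR_RGB2LAB)[...,2].astype(np.float32)  # b: hob vs table
S,th,_,_=stove(p,ci)
R=np.array([[np.cos(th),-np.sin(th)],[np.sin(th),np.cos(th)]])
for ax,sg,rg in ((0,1,(-90,90)),(1,1,(-100,100)),(0,-1,(20,100))):
    ss=np.arange(105,145,.5);acc=0
    t=np.arange(*rg,2)
    for q in t:
        a=np.zeros((len(ss),2));a[:,ax]=sg*ss;a[:,1-ax]=q
        W=S+a@R.T;u=topix(ci,np.c_[W,np.full(len(W),70)]).astype(np.float32)
        acc=acc+cv2.remap(g,u[:,:1],u[:,1:],cv2.INTER_LINEAR).ravel()/len(t)
    dd=np.abs(np.gradient(acc));i=dd.argmax();print(ax,sg,ss[i],acc[::8].round(1))
# neighbours
for n,q,h in [("mill top",(422,208),110),("ram",(228,192),45)]:
    W=toplane(ci,[q],h)[0];print(n,W,(W-S)@R)
E
```

```text
(array([526.04631844, -13.58681087]), np.float64(-0.16432813880645192), np.float64(189.46958998610677), [np.int64(1278), np.int64(754)])
[(np.float32(525.25), np.float32(-14.25), np.float32(24.25))]
0 1 124.0 [134.4 134.2 134.4 134.3 134.7 130.2 129.  129.1 129.2 129.2]
1 1 124.5 [134.  134.1 134.  134.  134.1 130.7 129.1 129.1 129.4 129.3]
0 -1 126.5 [133.7 133.6 133.6 133.4 133.7 133.2 128.7 129.2 129.3 129.2]
mill top [ 561.30031531 -281.4545441 ] [  78.59943623 -258.49196394]
ram [611.95273855 169.35062909] [ 54.8224758  194.52638923]
```

```bash
sed -i 's/(w>35)/(w>75)/' h.py
python3 - <<'E'
from h import *
z=np.load("top0.npz");p=z["p"];ci=vision.camera_info("top")
print(stove(p,ci))
g=cv2.cvtColor(p,cv2.COLOR_RGB2LAB)[...,2].astype(np.float32)
S=np.array([525,-14.4]);th=-.168
R=np.array([[np.cos(th),-np.sin(th)],[np.sin(th),np.cos(th)]])
for nm,ax,sg,lo,hi in (("x+",0,1,-90,90),("y+",1,1,-100,100),("x-",0,-1,0,110)):
    ss=np.arange(105,145,.5);T=np.arange(lo,hi,4);pos=[]
    for q in T:
        acc=0
        for k in range(-8,9,2):
            a=np.zeros((len(ss),2));a[:,ax]=sg*ss;a[:,1-ax]=q+k
            W=S+a@R.T;u=topix(ci,np.c_[W,np.full(len(W),70)]).astype(np.float32)
            acc=acc+cv2.remap(g,u[:,:1],u[:,1:],cv2.INTER_LINEAR).ravel()/9
        m=(acc[:15].mean()+acc[-15:].mean())/2
        i=np.where(acc<m)[0][0];pos.append(ss[i-1]+.5*(acc[i-1]-m)/(acc[i-1]-acc[i]))
    f=np.polyfit(T,pos,1);print(nm,f,np.std(pos-np.polyval(f,T)))
E
```

```text
(array([525.06929752, -14.13809936]), np.float64(-0.16122874403767273), np.float64(186.85896437973813), [np.int64(630), np.int64(578)])
x+ [-8.20318777e-03  1.24985529e+02] 0.08960413088948307
y+ [6.60297048e-03 1.25374912e+02] 0.12300149454654498
x- [1.07888840e-02 1.24817287e+02] 0.08484509266919597
```

Run:
```python
from h import *
s=r.sense();R0=Ro.from_euler('xyz',s["tcp_rot"]);print(R0.as_matrix().round(3))
for off in (0,np.pi/2,np.pi,-np.pi/2):
    zt=-0.160+off; x=np.array([0,0,-1.]);z=np.array([np.cos(zt),np.sin(zt),0]);y=np.cross(z,x)
    Rt=Ro.from_matrix(np.stack([x,y,z],1)); print(off,(Rt*R0.inv()).as_rotvec().round(4))
S=np.array([525.05,-14.1]);th=-.16
R=np.array([[np.cos(th),-np.sin(th)],[np.sin(th),np.cos(th)]])
print(R)
print("sup in stove",(np.array([537.56,-13.5])-S)@R)
```

```text
[[-0.001 -0.907  0.421]
 [-0.001  0.421  0.907]
 [-1.     0.    -0.001]]
0 [ 6.000e-04 -1.200e-03 -1.296e+00]
1.5707963267948966 [ 0.0012 -0.0004  0.2748]
3.141592653589793 [1.3000e-03 7.0000e-04 1.8456e+00]
-1.5707963267948966 [-5.0000e-04 -1.7000e-03 -2.8668e+00]
[[ 0.98722728  0.15931821]
 [-0.15931821  0.98722728]]
sup in stove [12.25462239  2.58540713]
```

Emit:
step_arm --pt "28 -48 0 0 0 -0.162 0" --pt "56 -95 0 0 0 -0.324 0" --pt "84 -142 0 0 0 -0.486 0" --pt "112 -190 0 0 0 -0.648 0" --pt "140 -238 0 0 0 -0.81 0" --pt "168 -286 0 0 0 -0.972 0" --pt "196 -334 0 0 0 -1.134 0" --pt "224 -382 0 0.0006 -0.0012 -1.296 0" --force 60

```text
clock: 1.1
eef_pos: [487.6, 182.7, 230.5]
tcp_rot: [-2.905, 1.571, -3.071]
contact_force: [0.6, 0.2, -0.2]
opening: 0.001
```

Emit:
step_arm --pt "30 -51 0 0 0 0 0" --pt "60 -102 0 0 0 0 0" --pt "90 -153 0 0 0 0 0" --pt "121 -204 0 0 0 0 0" --pt "152 -256 -30 0 0 0 0" --pt "152 -256 -80 0 0 0 0" --pt "152 -256 -120 0 0 0 0" --pt "152 -256 -120 0 0 0 0"

```text
clock: 2.1
eef_pos: [636.9, -73.2, 107.1]
tcp_rot: [-3.092, 1.564, 3.025]
contact_force: [-0.2, -0.5, 0.4]
opening: -0.001
```

Run:
```python
from h import *
for n in ("scene","top"):
    p,d,ci=grab(n);np.savez(n+"1.npz",p=p,d=d)
    u,v=topix(ci,[[560,-20,100]])[0].astype(int)
    c=p[max(0,v-75):v+75,u-95:u+95];cv2.imwrite(f"pics/{n}1.png",cv2.resize(c[...,::-1],None,fx=4,fy=4,interpolation=cv2.INTER_CUBIC)); print(u,v)
s=r.sense();R=Ro.from_euler('xyz',s["tcp_rot"]).as_matrix();print(s["eef_pos"],R.round(3),s["contact_force"])
```

```text
264 188
307 209
[640.02180277 -73.18303152 111.30110984] [[ 0.     0.164  0.986]
 [-0.     0.986 -0.164]
 [-1.    -0.     0.   ]] [ 0.72987694 -0.45827409  0.45468608]
```

View pics/scene1.png

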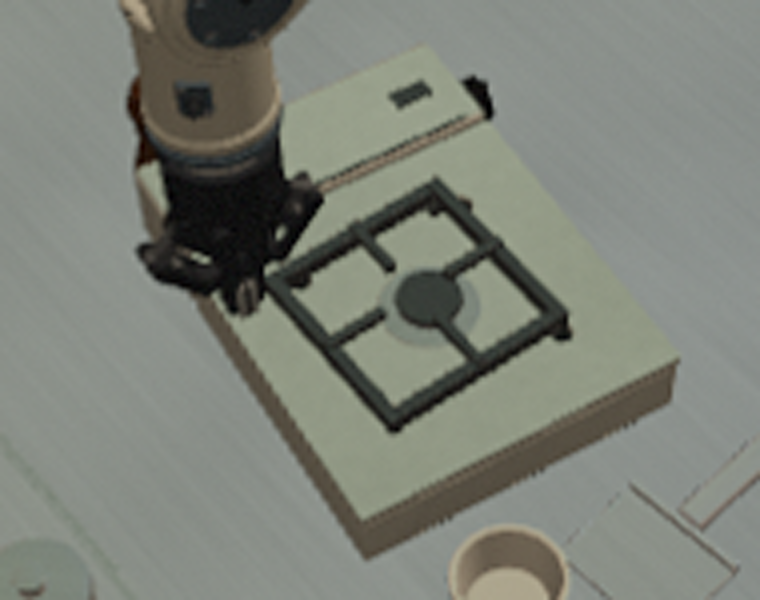

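View pics/top1.png

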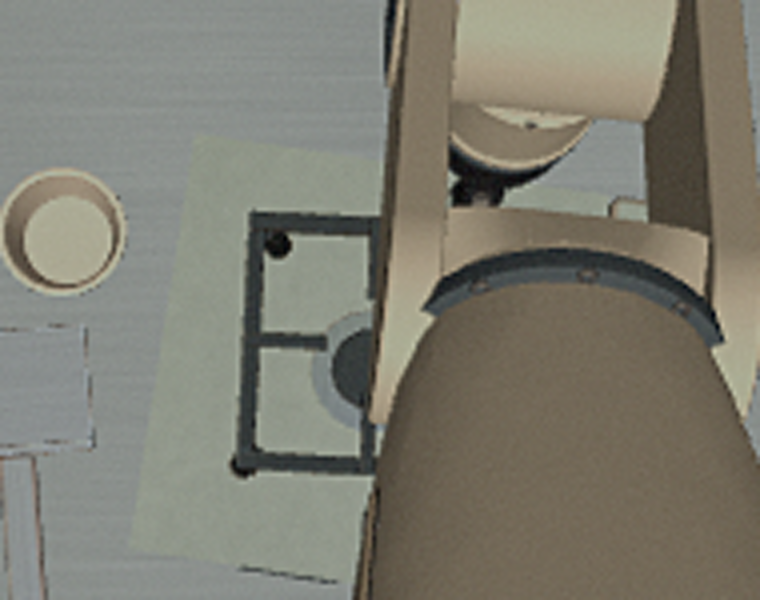

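Run:
```python
from h import *
z=np.load("scene1.npz");p,d=z["p"],z["d"];ci=vision.camera_info("scene")
v,u=np.mgrid[150:200,195:255]
q=np.stack([u.ravel(),v.ravel()],1).astype(float)
un=cv2.undistortPoints(q.reshape(-1,1,2),ci["K"],ci["distortion"]).reshape(-1,2)
R=Ro.from_euler('xyz',ci["attitude"]).as_matrix()
dd=d[150:200,195:255].reshape(-1,1)
P=np.asarray(ci["origin"])+(np.c_[un,np.ones(len(un))]*dd)@R.T
g=p[150:200,195:255].mean(2).ravel()
T=np.array([640,-73.2,111.3]);th=-.164
M=np.array([[np.cos(th),np.sin(th),0],[-np.sin(th),np.cos(th),0],[0,0,1]])
L=(P-T)@M.T
m=(g<60)&(L[:,2]>-8)&(np.abs(L[:,:2]).max(1)<75)
L=L[m]
for h in range(-5,100,8):
    k=L[(L[:,2]>=h)&(L[:,2]<h+8)]
    if len(k)>2: print(h,len(k),np.percentile(k,[3,97],axis=0)[:,:2].round(0).tolist())
```

```text
3 12 [[-13.0, -3.0], [9.0, 10.0]]
11 17 [[-15.0, 3.0], [11.0, 11.0]]
19 15 [[-14.0, -0.0], [12.0, 10.0]]
27 10 [[-15.0, 1.0], [10.0, 11.0]]
35 21 [[-17.0, 3.0], [22.0, 11.0]]
43 62 [[-33.0, -8.0], [29.0, 12.0]]
51 57 [[-39.0, -10.0], [34.0, 12.0]]
59 50 [[-47.0, -7.0], [40.0, 16.0]]
67 51 [[-48.0, 0.0], [45.0, 17.0]]
75 60 [[-52.0, 4.0], [49.0, 18.0]]
83 106 [[-59.0, -8.0], [58.0, 17.0]]
91 73 [[-54.0, -4.0], [53.0, 20.0]]
99 60 [[-38.0, -6.0], [42.0, 21.0]]
```

Emit:
step_arm --pt "-10.7 -4.3 0 0 0 0.004 0" --pt "-10.7 -4.3 -10 0 0 0.004 0" --pt "-10.7 -4.3 -20 0 0 0.004 0" --pt "-10.7 -4.3 -29 0 0 0.004 0" --pt "-10.7 -4.3 -29 0 0 0.004 0" --pt "-11.7 -4.1 -29 0 0 0.004 0" --pt "-12.7 -4.0 -29 0 0 0.004 0" --pt "-13.7 -3.8 -29 0 0 0.004 0"

```text
clock: 3.2
eef_pos: [626.5, -77.0, 82.6]
tcp_rot: [-0.005, 1.57, -0.166]
contact_force: [-0.0, 0.7, 0.2]
opening: 0.001
```

Emit:
step_arm --pt "-1 0.2 0 0 0 0 0" --pt "-2 0.3 0 0 0 0 0" --pt "-3 0.5 0 0 0 0 0" --pt "-4 0.6 0 0 0 0 0" --pt "-5 0.8 0 0 0 0 0" --pt "-6 1.0 0 0 0 0 0" --pt "-7 1.1 0 0 0 0 0" --pt "-8 1.3 0 0 0 0 0"

```text
clock: 4.2
eef_pos: [618.5, -75.7, 82.6]
tcp_rot: [-0.049, 1.57, -0.21]
contact_force: [2.0, -1.2, -0.4]
opening: 0.007
```

Emit:
step_arm --pt "-1.2 0.2 0 0 0 0 0" --pt "-2.4 0.4 0 0 0 0 0" --pt "-3.6 0.6 0 0 0 0 0" --pt "-4.8 0.8 0 0 0 0 0" --pt "-6 1.0 0 0 0 0 0" --pt "-7.2 1.1 0 0 0 0 0" --pt "-8.4 1.3 0 0 0 0 0" --pt "-9 1.4 0 0 0 0 0"

```text
clock: 5.2
eef_pos: [609.4, -74.4, 82.6]
tcp_rot: [-0.161, 1.57, -0.322]
contact_force: [2.9, -2.2, 0.0]
opening: -0.002
```

Run:
```python
from h import *
for n in ("scene","top"):
    p,d,ci=grab(n);np.savez(n+"2.npz",p=p,d=d)
    u,v=topix(ci,[[540,-14,100]])[0].astype(int)
    c=p[max(0,v-75):v+75,u-95:u+95];cv2.imwrite(f"pics/{n}2.png",cv2.resize(c[...,::-1],None,fx=4,fy=4,interpolation=cv2.INTER_CUBIC)); print(u,v)
s=r.sense();print(s["eef_pos"],s["contact_force"])
```

```text
271 185
304 218
[609.30664216 -74.34399091  82.57121994] [ 2.16828931 -1.78615441  1.70958027]
```

View pics/scene2.png

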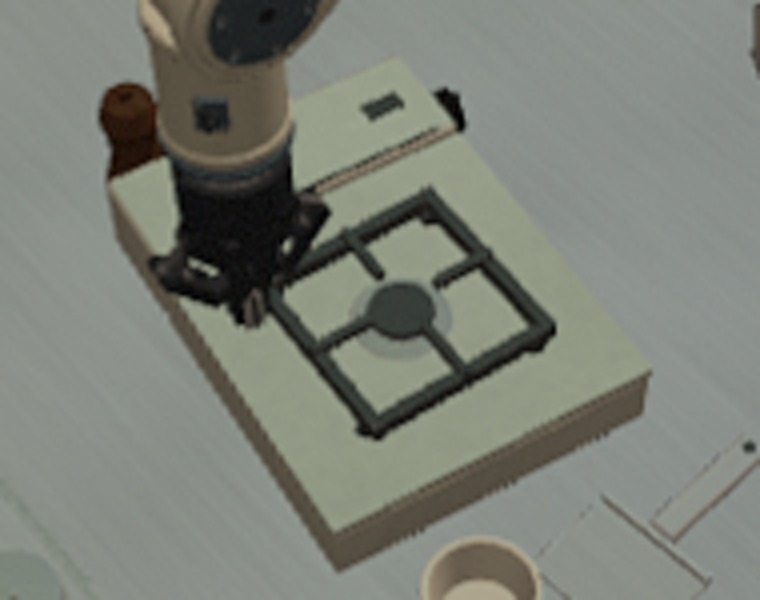

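View pics/top2.png

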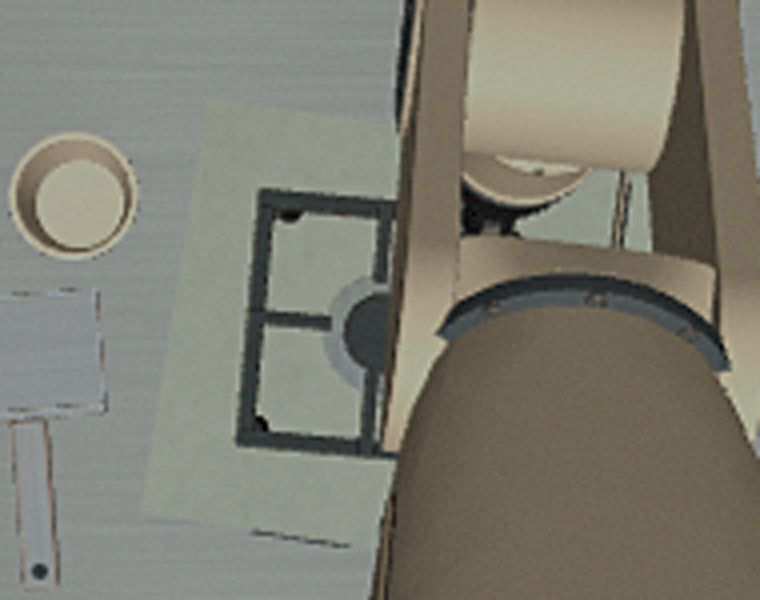

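```bash
cat >> h.py <<'E'
S0=np.array([525.05,-14.1]);TH=-.160
RS=np.array([[np.cos(TH),-np.sin(TH)],[np.sin(TH),np.cos(TH)]])
def rel(c,a): return ((np.asarray(c)-S0)@RS).round(2),round(float(a-TH),4)
def support3(p,ci,z,c,ang,ymin,thr=95):
    """pose from the left side and the parts of front/back edges with support y>ymin"""
    g=cv2.cvtColor(p,cv2.COLOR_RGB2GRAY); c=np.array(c,float)
    for it in range(4):
        Rm=np.array([[np.cos(ang),-np.sin(ang)],[np.sin(ang),np.cos(ang)]]); L={}
        for n,rg in ((0,(ymin,58)),(1,(-58,58)),(2,(-58,-ymin))):
            nn=Rm@[[1,0],[0,1],[-1,0]][n]; tt=np.array([-nn[1],nn[0]]); pts=[]
            ss=np.arange(88,64,-.25)
            for t in np.arange(rg[0],rg[1]+.1,1.5):
                W=c+nn*ss[:,None]+tt*t
                q=topix(ci,np.c_[W,np.full(len(W),z)]).astype(np.float32)
                v=cv2.remap(g,q[:,:1],q[:,1:],cv2.INTER_LINEAR).ravel().astype(float)
                i=np.where(v<thr)[0]
                if len(i) and i[0]>0:
                    i=i[0]; pts.append(W[i-1]+(W[i]-W[i-1])*(v[i-1]-thr)/(v[i-1]-v[i]))
            L[n]=fitl(pts)
        BL=inter(L[0],L[1]);FL=inter(L[2],L[1]); v=BL-FL
        ang=np.arctan2(v[1],v[0]); m=(BL+FL)/2
        c=m+75*np.array([np.sin(ang),-np.cos(ang)])
    return c,ang,np.linalg.norm(v),[l[2:] for l in L.values()]
E
python3 - <<'E'
from h import *
ci=vision.camera_info("top")
o=support3(np.load("top0.npz")["p"],ci,96,(537,-13),-.06,10);print(o,rel(*o[:2]))
o=support3(np.load("top2.npz")["p"],ci,96,(527,-13),-.12,10);print(o,rel(*o[:2]))
E
```

```text
(array([537.92664, -13.77636], dtype=float32), np.float32(-0.054377377), np.float32(149.97699), [(24, np.float32(0.13336247)), (53, np.float32(0.120952606)), (25, np.float32(0.115813494))]) (array([12.66,  2.37]), 0.1056)
(array([527.1143  ,  -9.260643], dtype=float32), np.float32(-0.095704295), np.float32(149.41382), [(26, np.float32(0.1047252)), (59, np.float32(0.1113863)), (29, np.float32(0.06672776))]) (array([1.27, 5.11]), 0.0643)
```

Emit:
step_arm --pt "-0.6 -0.5 0 0 0 0 0" --pt "-1.2 -1.1 0 0 0 0 0" --pt "-1.8 -1.6 0 0 0 0 0" --pt "-2.4 -2.2 0 0 0 0 0" --pt "-3 -2.7 0 0 0 0 0" --pt "-3.6 -3.2 0 0 0 0 0" --pt "-4.2 -3.8 0 0 0 0 0" --pt "-4.8 -4.3 0 0 0 0 0"

```text
clock: 6.3
eef_pos: [604.4, -78.7, 82.5]
tcp_rot: [-0.39, 1.57, -0.551]
contact_force: [2.1, 1.1, 0.3]
opening: -0.0
```

```bash
cat > m.py <<'E'
from h import *
import sys
k=sys.argv[1];z=float(sys.argv[2]);ymin=float(sys.argv[3])
p,d,ci=grab("top");np.savez(f"top{k}.npz",p=p,d=d)
cv2.imwrite(f"pics/top{k}.png",cv2.resize(p[150:300,210:400,::-1],None,fx=4,fy=4,interpolation=cv2.INTER_CUBIC))
s=r.sense();print(s["clock"],s["eef_pos"].round(1),((s["eef_pos"][:2]-S0)@RS).round(1),s["contact_force"].round(1))
if ymin>-50: o=support3(p,ci,z,(526,-12),-.13,ymin)
else: o=support(p,ci,z,(526,-12),ang=-.13)[:5]
print(o);print("REL",rel(*o[:2]))
E
python3 m.py 3 96 10
```

```text
6.35 [604.3 -78.8  82.5] [ 88.6 -51.2] [1.6 0.8 0.3]
(array([524.42944,  -9.34771], dtype=float32), np.float32(-0.12818772), np.float32(149.53482), [(20, np.float32(0.06818107)), (62, np.float32(0.090369225)), (32, np.float32(0.11637142))])
REL (array([-1.37,  4.59]), 0.0318)
```

Emit:
step_arm --pt "5 -0.8 0 0 0 0 0" --pt "10 -1.6 10 0 0 0 0" --pt "10 -1.6 50 0 0 0 0" --pt "5 20 50 0 0 0 0" --pt "-10 70 50 0 0 0 0" --pt "-25 120 50 0 0 0 0" --pt "-35.9 164 50 0 0 0 0" --pt "-35.9 164 50 0 0 0 0"

```text
clock: 7.35
eef_pos: [567.2, 88.2, 132.4]
tcp_rot: [3.141, 1.57, 2.984]
contact_force: [-0.9, 0.2, 0.7]
opening: 0.001
```

Run:
```python
from h import *
s=r.sense();print(s["clock"],s["eef_pos"].round(1),((s["eef_pos"][:2]-S0)@RS).round(1),s["contact_force"].round(1));print(Ro.from_euler('xyz',s["tcp_rot"]).as_matrix().round(3))
```

```text
7.35 [567.2  88.2 132.4] [ 25.3 107.7] [-0.9  0.2  0.7]
[[-0.001  0.157  0.988]
 [ 0.     0.988 -0.157]
 [-1.     0.    -0.001]]
```

Emit:
step_arm --pt "-0.2 -2 -10 0 0 0 0" --pt "-0.2 -5 -25 0 0 0 0" --pt "-0.2 -8 -40 0 0 0 0" --pt "-0.2 -10 -50 0 0 0 0" --pt "-0.2 -11.8 -50 0 0 0 0" --pt "-0.3 -12.6 -50 0 0 0 0" --pt "-0.4 -13.4 -50 0 0 0 0" --pt "-0.5 -14.2 -50 0 0 0 0"

```text
clock: 8.35
eef_pos: [566.9, 74.0, 82.8]
tcp_rot: [1.359, 1.571, 1.202]
contact_force: [-0.9, -0.4, -1.2]
opening: 0.004
```

```bash
python3 m.py 4 96 10
```

```text
8.4 [566.9  74.   82.8] [27.3 93.6] [ 0.2 -0.7  0.6]
(array([481.43347 ,  24.139843], dtype=float32), np.float32(-0.8205072), np.float32(227.70361), [(6, np.float32(0.8663213)), (13, np.float32(0.35547543)), (13, np.float32(0.45670414))])
REL (array([-49.15,  30.8 ]), -0.6605)
```

View pics/top4.png

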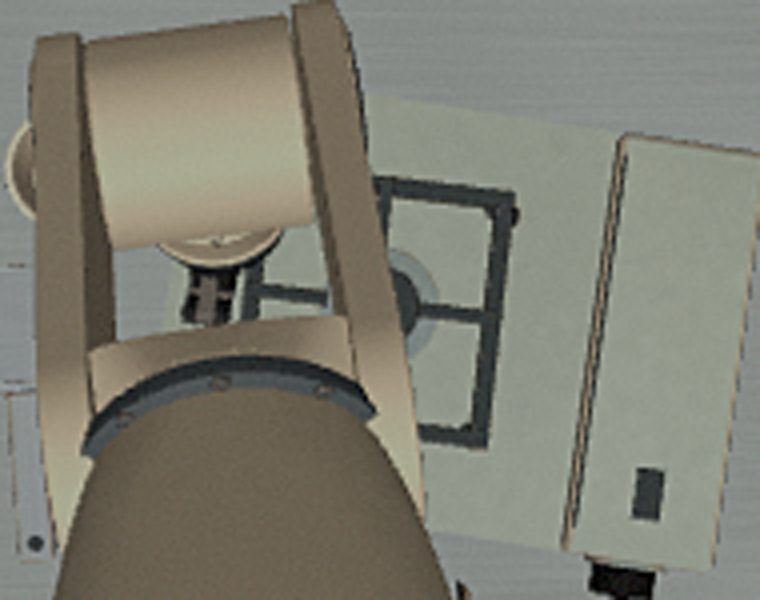

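Emit:
step_arm --pt "-0.1 -0.8 0 0 0 0 0" --pt "-0.2 -1.5 0 0 0 0 0" --pt "0.5 -2.3 0 0 0 0 0" --pt "1.2 -3.1 0 0 0 0 0" --pt "1.9 -3.9 0 0 0 0 0" --pt "2.6 -4.7 0 0 0 0 0" --pt "3.3 -5.5 0 0 0 0 0" --pt "4 -6.3 0 0 0 0 0"

```text
clock: 9.4
eef_pos: [570.9, 67.6, 82.7]
tcp_rot: [2.721, 1.571, 2.564]
contact_force: [-0.6, 1.3, -0.8]
opening: -0.001
```

```bash
cat >> h.py <<'E'
def supportR(p,ci,z,c,ang,ymax,thr=95):
    """same from the right side: rotate the roles by half a turn"""
    g=cv2.cvtColor(p,cv2.COLOR_RGB2GRAY); c=np.array(c,float)
    for it in range(4):
        Rm=np.array([[np.cos(ang),-np.sin(ang)],[np.sin(ang),np.cos(ang)]]); L={}
        for n,nv,rg in ((0,[1,0],(-58,ymax)),(1,[0,-1],(-58,58)),(2,[-1,0],(-ymax,58))):
            nn=Rm@nv; tt=np.array([-nn[1],nn[0]]); pts=[]
            ss=np.arange(88,64,-.25)
            for t in np.arange(rg[0],rg[1]+.1,1.5):
                W=c+nn*ss[:,None]+tt*t
                q=topix(ci,np.c_[W,np.full(len(W),z)]).astype(np.float32)
                v=cv2.remap(g,q[:,:1],q[:,1:],cv2.INTER_LINEAR).ravel().astype(float)
                i=np.where(v<thr)[0]
                if len(i) and i[0]>0:
                    i=i[0]; pts.append(W[i-1]+(W[i]-W[i-1])*(v[i-1]-thr)/(v[i-1]-v[i]))
            L[n]=fitl(pts)
        BR=inter(L[0],L[1]);FR=inter(L[2],L[1]); v=BR-FR
        ang=np.arctan2(v[1],v[0]); c=(BR+FR)/2+75*np.array([-np.sin(ang),np.cos(ang)])
    return c,ang,np.linalg.norm(v),[l[2:] for l in L.values()]
E
sed -i 's/^if ymin>-50/if len(sys.argv)>4: o=supportR(p,ci,z,(526,-12),-.15,ymin)\nelif ymin>-50/' m.py
python3 m.py 5 96 -35 R
python3 - <<'E'
from h import *
ci=vision.camera_info("top")
for k in "04":
    o=supportR(np.load(f"top{k}.npz")["p"],ci,96,(526,-12) if k=="4" else (537,-13),-.13 if k=="4" else -.06,-35);print(o,rel(*o[:2]))
E
```

```text
9.45 [571.   67.5  82.7] [32.4 87.8] [-0.5  0.4 -0.5]
(array([524.9513 , -10.62384], dtype=float32), np.float32(-0.1490742), np.float32(149.31638), [(11, np.float32(0.122007534)), (56, np.float32(0.14189625)), (8, np.float32(0.1341942))])
REL (array([-0.65,  3.42]), 0.0109)
(array([537.9907  , -13.203712], dtype=float32), np.float32(-0.0553112), np.float32(149.4147), [(12, np.float32(0.081849955)), (50, np.float32(0.15015507)), (9, np.float32(0.1002077))]) (array([12.63,  2.95]), 0.1047)
(array([524.53217 ,  -8.501686], dtype=float32), np.float32(-0.12684584), np.float32(148.57545), [(12, np.float32(0.11865705)), (58, np.float32(0.12855577)), (9, np.float32(0.06907886))]) (array([-1.4 ,  5.44]), 0.0332)
```

Emit:
step_arm --pt "0.2 -0.5 0 0 0 0 0" --pt "0.3 -0.9 0 0 0 0 0" --pt "0.4 -1.3 0 0 0 0 0" --pt "0.6 -1.7 0 0 0 0 0" --pt "0.7 -2.1 0 0 0 0 0" --pt "0.8 -2.5 0 0 0 0 0" --pt "0.9 -2.9 0 0 0 0 0" --pt "1 -3.2 0 0 0 0 0"

```text
clock: 10.45
eef_pos: [572.0, 64.3, 82.7]
tcp_rot: [1.106, 1.571, 0.949]
contact_force: [0.3, 2.9, 0.2]
opening: 0.007
```

```bash
python3 m.py 6 96 -35 R
python3 - <<'E'
from h import *
ci=vision.camera_info("top");o=supportR(np.load("top6.npz")["p"],ci,92,(526,-12),-.15,-35);print(o[2],rel(*o[:2]))
E
```

```text
10.5 [572.1  64.3  82.7] [34.  84.9] [ 0.1  2.8 -0.5]
(array([524.11914 , -12.716576], dtype=float32), np.float32(-0.15990552), np.float32(149.72536), [(11, np.float32(0.07749984)), (51, np.float32(0.06041193)), (6, np.float32(0.09118314))])
REL (array([-1.14,  1.22]), 0.0001)
154.8875 (array([-3.02,  0.81]), -0.0006)
```

View pics/top6.png

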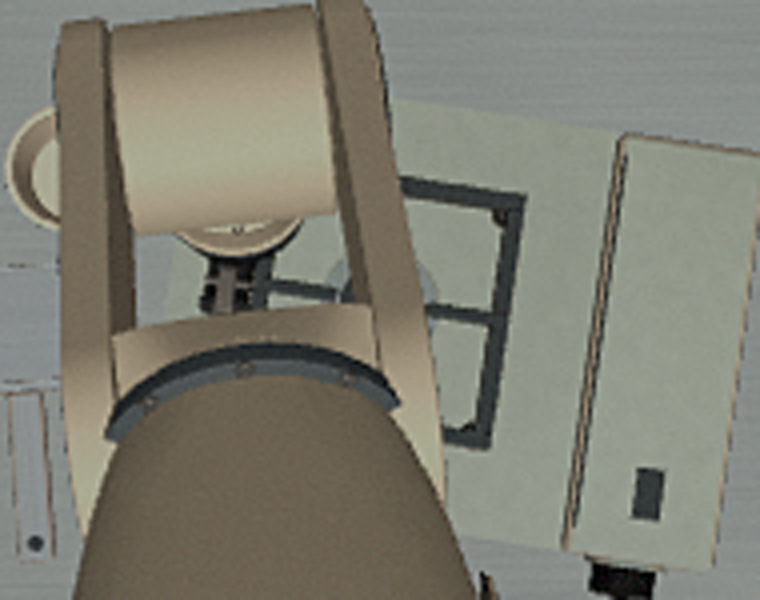

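```bash
cat >> h.py <<'E'
def barz(p,d,ci,c,ang,side,lo=-60,hi=60,z=96,ref=True):
    """median height of points on the bar top whose support coords lie on the given side, and of hob ring outside"""
    Rm=np.array([[np.cos(ang),-np.sin(ang)],[np.sin(ang),np.cos(ang)]])
    out=[]
    for off,zz in ((71,z),(88,70)):
        t=np.arange(lo,hi,1.)
        pts=[]
        for o in (off-2,off,off+2):
            a={'R':np.c_[t,-o+0*t],'L':np.c_[t,o+0*t],'B':np.c_[o+0*t,t],'F':np.c_[-o+0*t,t]}[side]
            pts.append(np.asarray(c)+a@Rm.T)
        W=np.concatenate(pts);q=np.unique(np.rint(topix(ci,np.c_[W,np.full(len(W),zz)])).astype(int),axis=0)
        dd=d[q[:,1],q[:,0]];k=dd>0
        un=cv2.undistortPoints(q[k].astype(float).reshape(-1,1,2),ci["K"],ci["distortion"]).reshape(-1,2)
        R=Ro.from_euler('xyz',ci["attitude"]).as_matrix()
        Z=(np.asarray(ci["origin"])+(np.c_[un,np.ones(len(un))]*dd[k][:,None])@R.T)[:,2]
        Z=Z[(Z>50)&(Z<120)]
        out+= [round(float(np.mean(Z)),2),len(Z)]
    return out, round(out[0]-out[2],2)
E
python3 - <<'E'
from h import *
ci=vision.camera_info("top")
for k,c,a,sides in (("0",(537.6,-13.5),-.057,"RLBF"),("4",(524.5,-9),-.128,"R"),("5",(525,-11),-.149,"R"),("6",(524.1,-13),-.16,"R")):
    z=np.load(f"top{k}.npz")
    for s in sides: print(k,s,barz(z["p"],z["d"],ci,c,a,s), barz(z["p"],z["d"],ci,c,a,s,20,62)[1],barz(z["p"],z["d"],ci,c,a,s,-62,-20)[1])
E
```

```text
0 R ([96.17, 142, 69.69, 139], 26.48) 27.17 25.57
0 L ([96.32, 145, 70.13, 139], 26.19) 25.64 26.23
0 B ([96.25, 136, 70.28, 141], 25.97) 26.41 24.92
0 F ([95.96, 145, 69.81, 143], 26.15) 25.41 26.3
4 R ([96.05, 144, 69.93, 141], 26.12) 25.99 25.62
5 R ([94.38, 145, 70.12, 142], 24.26) 25.33 22.39
6 R ([92.65, 146, 70.26, 144], 22.39) 21.94 22.42
```

Emit:
step_arm --pt "0.8 5 0 0 0 0 0" --pt "2.4 15 0 0 0 0 0" --pt "2.4 15 30 0 0 0 0" --pt "-10 60 60 0 0 0 0" --pt "-30 110 80 0 0 0 0" --pt "-60 160 80 0 0 0 0" --pt "-90 210 80 0 0 0 0" --pt "-90 210 80 0 0 0 0"

```text
clock: 11.5
eef_pos: [480.0, 277.6, 162.9]
tcp_rot: [1.805, 1.57, 1.652]
contact_force: [-0.5, 1.6, 0.3]
opening: 0.001
```

```bash
python3 m.py 7 92 -99
python3 - <<'E'
from h import *
ci=vision.camera_info("top");z=np.load("top7.npz")
for s in "RLBF": print(s,barz(z["p"],z["d"],ci,(524.5,-13.5),-.16,s,z=92),barz(z["p"],z["d"],ci,(524.5,-13.5),-.16,s,20,62,z=92)[1],barz(z["p"],z["d"],ci,(524.5,-13.5),-.16,s,-62,-20,z=92)[1])
E
```

```text
11.55 [481.1 276.1 162.9] [-89.6 279.5] [0.2 0.2 0.1]
(array([525.73517 , -13.825409], dtype=float32), np.float32(-0.16218579), array([149.2, 149.9, 149.4, 149.3], dtype=float32), array([-0.165, -0.162, -0.161, -0.161], dtype=float32), [(40, 0.11), (42, 0.1), (44, 0.1), (40, 0.08)])
REL (array([0.63, 0.38]), -0.0022)
R ([92.46, 144, 69.77, 138], 22.69) 22.97 21.77
L ([92.17, 147, 69.96, 141], 22.21) 22.27 21.43
B ([92.57, 145, 70.33, 141], 22.24) 21.39 21.88
F ([91.64, 148, 70.13, 144], 21.51) 21.03 21.11
```

View pics/top7.png

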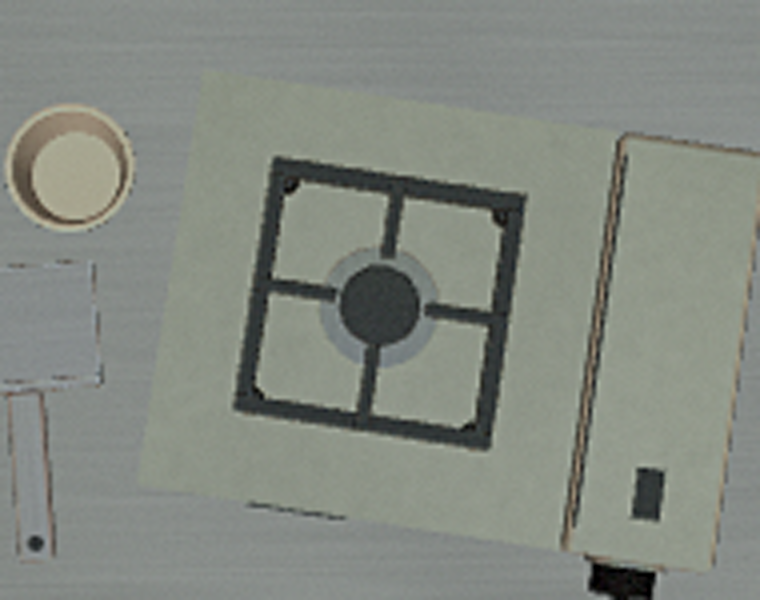

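Emit:
step_arm --pt "15 -45 0 0 0 0 0" --pt "30 -90 0 0 0 0 0" --pt "45 -135 0 0 0 0 0" --pt "61.5 -181.6 -20 0 0 0 0" --pt "61.5 -181.6 -45 0 0 0 0" --pt "61.5 -181.6 -70 0 0 0 0" --pt "61.5 -181.6 -82 0 0 0 0" --pt "61.5 -181.6 -82 0 0 0 0"

```text
clock: 12.55
eef_pos: [542.3, 93.9, 80.3]
tcp_rot: [-2.583, 1.57, -2.737]
contact_force: [1.2, 0.2, 0.6]
opening: 0.001
```

```bash
cat > st.py <<'E'
from h import *
s=r.sense();f=s["contact_force"];print(s["clock"],s["eef_pos"].round(2),((s["eef_pos"][:2]-S0)@RS).round(2),f.round(2),"stove f",(f[:2]@RS).round(2),"Rz",Ro.from_euler('xyz',s["tcp_rot"]).as_matrix()[:,2].round(3))
E
python3 st.py
```

```text
12.55 [542.29  93.94  80.28] [ -0.19 109.41] [1.21 0.21 0.58] stove f [1.16 0.4 ] Rz [ 0.988 -0.153 -0.001]
```

Emit:
step_arm --pt "-0.9 -5.5 0 0 0 0 0" --pt "-1.8 -11 0 0 0 0 0" --pt "-2.5 -16 0 0 0 0 0" --pt "-3 -19 0 0 0 0 0" --pt "-3.3 -20.5 0 0 0 0 0" --pt "-3.4 -21.2 0 0 0 0 0" --pt "-3.5 -21.6 0 0 0 0 0" --pt "-3.6 -22.1 0 0 0 0 0"

```text
clock: 13.55
eef_pos: [538.7, 71.9, 80.2]
tcp_rot: [-2.635, 1.57, -2.789]
contact_force: [-0.5, 0.1, -0.0]
opening: 0.003
```

Emit:
step_arm --pt "0 -0.3 0 0 0 0 0" --pt "-0.1 -0.6 0 0 0 0 0" --pt "-0.1 -0.9 0 0 0 0 0" --pt "-0.2 -1.2 0 0 0 0 0" --pt "-0.2 -1.5 0 0 0 0 0" --pt "-0.3 -1.8 0 0 0 0 0" --pt "-0.3 -2.1 0 0 0 0 0" --pt "-0.4 -2.4 0 0 0 0 0"

```text
clock: 14.55
eef_pos: [538.4, 69.8, 80.3]
tcp_rot: [-3.028, 1.57, 3.101]
contact_force: [0.3, 3.5, -0.1]
opening: -0.001
```

```bash
python3 st.py
```

```text
14.55 [538.37  69.78  80.27] [-0.22 84.93] [ 0.32  3.52 -0.1 ] stove f [-0.25  3.52] Rz [ 0.988 -0.154 -0.001]
```

Emit:
step_arm --pt "0 -0.2 0 0 0 0 0" --pt "0 -0.3 0 0 0 0 0" --pt "-0.1 -0.4 0 0 0 0 0" --pt "-0.1 -0.5 0 0 0 0 0" --pt "-0.1 -0.6 0 0 0 0 0" --pt "-0.1 -0.7 0 0 0 0 0" --pt "-0.1 -0.8 0 0 0 0 0" --pt "-0.1 -0.9 0 0 0 0 0"

```text
clock: 15.55
eef_pos: [538.3, 68.9, 80.3]
tcp_rot: [-3.025, 1.57, 3.104]
contact_force: [-0.2, 3.1, -0.5]
opening: 0.0
```

```bash
python3 st.py
```

```text
15.55 [538.29  68.85  80.26] [-0.15 84.  ] [-0.15  3.07 -0.52] stove f [-0.64  3.  ] Rz [ 0.988 -0.154 -0.001]
```

Emit:
step_arm --pt "0 -0.1 0 0 0 0 0" --pt "0 -0.2 0 0 0 0 0" --pt "0 -0.3 0 0 0 0 0" --pt "-0.1 -0.4 0 0 0 0 0" --pt "-0.1 -0.5 0 0 0 0 0" --pt "-0.1 -0.6 0 0 0 0 0" --pt "-0.1 -0.7 0 0 0 0 0" --pt "-0.1 -0.8 0 0 0 0 0"

```text
clock: 16.55
eef_pos: [538.2, 68.1, 80.3]
tcp_rot: [-3.049, 1.57, 3.08]
contact_force: [-0.0, 2.9, -1.1]
opening: -0.001
```

```bash
python3 st.py
```

```text
16.55 [538.17  68.07  80.28] [-0.14 83.21] [-0.02  2.89 -1.12] stove f [-0.48  2.85] Rz [ 0.988 -0.154 -0.001]
```

Emit:
step_arm --pt "0 -0.1 0 0 0 0 0" --pt "0 -0.15 0 0 0 0 0" --pt "0 -0.2 0 0 0 0 0" --pt "0 -0.25 0 0 0 0 0" --pt "0 -0.3 0 0 0 0 0" --pt "0 -0.35 0 0 0 0 0" --pt "0 -0.4 0 0 0 0 0" --pt "0 -0.45 0 0 0 0 0"

```text
clock: 17.55
eef_pos: [538.1, 67.6, 80.3]
tcp_rot: [-3.033, 1.57, 3.096]
contact_force: [0.4, 3.0, 0.7]
opening: -0.001
```

Emit:
step_arm --pt "0 -0.1 0 0 0 0 0" --pt "0 -0.15 0 0 0 0 0" --pt "0 -0.2 0 0 0 0 0" --pt "0 -0.25 0 0 0 0 0" --pt "0 -0.3 0 0 0 0 0" --pt "0 -0.35 0 0 0 0 0" --pt "0 -0.4 0 0 0 0 0" --pt "0 -0.45 0 0 0 0 0"

```text
clock: 18.55
eef_pos: [538.1, 67.3, 80.2]
tcp_rot: [3.018, 1.57, 2.863]
contact_force: [-0.0, 5.2, -0.3]
opening: 0.003
```

```bash
python3 st.py
```

```text
18.55 [538.12  67.33  80.24] [-7.000e-02  8.247e+01] [-0.03  5.16 -0.29] stove f [-0.85  5.09] Rz [ 0.988 -0.154 -0.001]
```

Emit:
step_arm --pt "0 -0.2 0 0 0 0 0" --pt "0 -0.25 0 0 0 0 0" --pt "0 -0.3 0 0 0 0 0" --pt "0 -0.35 0 0 0 0 0" --pt "0 -0.35 0 0 0 0 0" --pt "0 -0.35 0 0 0 0 0" --pt "0 -0.35 0 0 0 0 0" --pt "0 -0.35 0 0 0 0 0"

```text
clock: 19.55
eef_pos: [538.2, 67.3, 80.3]
tcp_rot: [2.603, 1.57, 2.448]
contact_force: [-0.7, 7.1, -0.5]
opening: 0.004
```

```bash
python3 st.py
```

```text
19.55 [538.15  67.29  80.29] [-3.000e-02  8.244e+01] [-0.66  7.11 -0.48] stove f [-1.78  6.92] Rz [ 0.988 -0.154 -0.001]
```

Emit:
step_arm --pt "0 -0.35 0 0 0 0 0" --pt "0 -0.4 0 0 0 0 0" --pt "0 -0.45 0 0 0 0 0" --pt "0 -0.48 0 0 0 0 0" --pt "0 -0.48 0 0 0 0 0" --pt "0 -0.48 0 0 0 0 0" --pt "0 -0.48 0 0 0 0 0" --pt "0 -0.48 0 0 0 0 0"

```text
clock: 20.55
eef_pos: [538.1, 67.3, 80.3]
tcp_rot: [2.317, 1.569, 2.162]
contact_force: [-0.5, 7.6, -1.1]
opening: 0.003
```

```bash
python3 st.py
```

```text
20.55 [538.13  67.28  80.29] [-6.000e-02  8.243e+01] [-0.53  7.59 -1.15] stove f [-1.73  7.41] Rz [ 0.988 -0.154 -0.001]
```

Emit:
step_arm --pt "0 -0.5 0 0 0 0 0" --pt "0 -0.55 0 0 0 0 0" --pt "0 -0.6 0 0 0 0 0" --pt "0 -0.65 0 0 0 0 0" --pt "0 -0.65 0 0 0 0 0" --pt "0 -0.65 0 0 0 0 0" --pt "0 -0.65 0 0 0 0 0" --pt "0 -0.65 0 0 0 0 0"

```text
clock: 21.55
eef_pos: [538.1, 67.2, 80.3]
tcp_rot: [2.101, 1.568, 1.946]
contact_force: [-0.2, 7.7, -0.4]
opening: -0.001
```

```bash
python3 st.py
```

```text
21.55 [538.14  67.23  80.28] [-4.000e-02  8.238e+01] [-0.22  7.65 -0.41] stove f [-1.44  7.52] Rz [ 0.988 -0.154 -0.001]
```

Emit:
step_arm --pt "0 -0.65 0 0 0 0 0" --pt "0 -0.7 0 0 0 0 0" --pt "0 -0.75 0 0 0 0 0" --pt "0 -0.8 0 0 0 0 0" --pt "0 -0.85 0 0 0 0 0" --pt "0 -0.9 0 0 0 0 0" --pt "0 -0.9 0 0 0 0 0" --pt "0 -0.9 0 0 0 0 0"

```text
clock: 22.55
eef_pos: [538.1, 67.2, 80.3]
tcp_rot: [1.984, 1.567, 1.829]
contact_force: [-0.7, 9.7, -0.6]
opening: 0.001
```

```bash
python3 st.py
```

```text
22.55 [538.1   67.2   80.28] [-7.000e-02  8.234e+01] [-0.73  9.71 -0.63] stove f [-2.27  9.47] Rz [ 0.988 -0.155 -0.002]
```

Emit:
step_arm --pt "0 -0.95 0 0 0 0 0" --pt "0 -1 0 0 0 0 0" --pt "0 -1.05 0 0 0 0 0" --pt "0 -1.05 0 0 0 0 0" --pt "0 -1.05 0 0 0 0 0" --pt "0 -1.05 0 0 0 0 0" --pt "0 -1.05 0 0 0 0 0" --pt "0 -1.05 0 0 0 0 0"

```text
clock: 23.55
eef_pos: [538.2, 67.2, 80.3]
tcp_rot: [1.878, 1.566, 1.722]
contact_force: [-1.0, 9.9, 0.1]
opening: -0.001
```

```bash
python3 st.py
python3 - <<'E'
from h import *
p,d,ci=grab("top");
o=supportR(p,ci,92,(525,-14),-.16,-35);print(o[2],rel(*o[:2]),barz(p,d,ci,o[0],o[1],'R',z=92))
E
```

```text
23.55 [538.15  67.19  80.34] [-2.000e-02  8.234e+01] [-1.    9.93  0.12] stove f [-2.56  9.65] Rz [ 0.988 -0.156 -0.002]
150.5211 (array([ 0.64, -1.8 ]), -0.0015) ([92.39, 144, 70.03, 142], 22.36)
```

Emit:
step_arm --pt "0.8 5 0 0 0 0 0" --pt "2.4 14.8 0 0 0 0 0" --pt "2.4 14.8 30 0 0 0 0" --pt "2.4 14.8 60 0 0 0 0" --pt "-7 -40 60 0 0 0 0" --pt "-16 -95 60 0 0 0 0" --pt "-24 -150 60 0 0 0 0" --pt "-30 -185 60 0 0 0 0"

```text
clock: 24.6
eef_pos: [507.8, -119.9, 140.5]
tcp_rot: [1.866, 1.566, 1.709]
contact_force: [-0.3, 0.0, 1.1]
opening: -0.002
```

```bash
cat >> st.py <<'E'
zt=-.16;x=np.array([0,0,-1.]);z=np.array([np.cos(zt),np.sin(zt),0]);R0=Ro.from_euler('xyz',s["tcp_rot"])
print("fix",(Ro.from_matrix(np.stack([x,np.cross(z,x),z],1))*R0.inv()).as_rotvec().round(4))
E
python3 st.py
```

```text
24.6 [ 507.83 -119.92  140.52] [  -0.14 -107.21] [-0.28  0.01  1.12] stove f [-0.27 -0.03] Rz [ 0.988 -0.156 -0.001]
fix [-0.0043 -0.0006 -0.0031]
```

Emit:
step_arm --pt "0 0 -15 -0.002 0 -0.002 0" --pt "0 0 -30 -0.004 -0.001 -0.003 0" --pt "0 0 -45 -0.004 -0.001 -0.003 0" --pt "0 0 -60 -0.004 -0.001 -0.003 0" --pt "0.8 5 -60 -0.004 -0.001 -0.003 0" --pt "1.6 10 -60 -0.004 -0.001 -0.003 0" --pt "2.2 14 -60 -0.004 -0.001 -0.003 0" --pt "2.6 16 -60 -0.004 -0.001 -0.003 0"

```text
clock: 25.6
eef_pos: [510.8, -103.6, 81.0]
tcp_rot: [0.276, 1.569, 0.117]
contact_force: [0.7, 0.3, -0.4]
opening: -0.001
```

```bash
python3 st.py
```

```text
25.6 [ 510.81 -103.6    80.99] [  0.2  -90.62] [ 0.71  0.32 -0.37] stove f [0.65 0.43] Rz [ 0.987 -0.159  0.001]
fix [-0.0002  0.0013 -0.0004]
```

Emit:
step_arm --pt "0.1 0.6 0 0 0 0 0" --pt "0.2 1.2 0 0 0 0 0" --pt "0.3 1.8 0 0 0 0 0" --pt "0.4 2.4 0 0 0 0 0" --pt "0.5 2.9 0 0 0 0 0" --pt "0.5 3.3 0 0 0 0 0" --pt "0.6 3.7 0 0 0 0 0" --pt "0.7 4.1 0 0 0 0 0"

```text
clock: 26.6
eef_pos: [511.7, -99.7, 81.1]
tcp_rot: [0.037, 1.569, -0.122]
contact_force: [-1.5, -5.2, 3.8]
opening: -0.001
```

Emit:
step_arm --pt "0 0.3 0 0 0 0 0" --pt "0.1 0.6 0 0 0 0 0" --pt "0.1 0.9 0 0 0 0 0" --pt "0.2 1.2 0 0 0 0 0" --pt "0.2 1.4 0 0 0 0 0" --pt "0.2 1.6 0 0 0 0 0" --pt "0.3 1.8 0 0 0 0 0" --pt "0.3 2 0 0 0 0 0"

```text
clock: 27.6
eef_pos: [511.9, -98.2, 81.2]
tcp_rot: [-0.416, 1.569, -0.575]
contact_force: [-2.3, -9.3, 2.3]
opening: -0.002
```

```bash
python3 st.py
```

```text
27.6 [511.92 -98.24  81.15] [  0.45 -85.16] [-2.26 -9.28  2.29] stove f [-0.75 -9.53] Rz [ 0.987 -0.159  0.002]
fix [ 0.001   0.0016 -0.0008]
```

```bash
python3 m.py 9 92 20
python3 - <<'E'
from h import *
ci=vision.camera_info("top");z=np.load("top9.npz")
for s in "L": print(s,barz(z["p"],z["d"],ci,(525,-14),-.16,s,z=92),barz(z["p"],z["d"],ci,(525,-14),-.16,s,20,62,z=92)[1],barz(z["p"],z["d"],ci,(525,-14),-.16,s,-62,-20,z=92)[1])
p,d,ci=grab("scene");cv2.imwrite("pics/scene9.png",cv2.resize(p[110:260,180:370,::-1],None,fx=4,fy=4,interpolation=cv2.INTER_CUBIC))
E
```

```text
27.65 [511.9 -98.3  81.2] [  0.5 -85.2] [-1.8 -8.2  2.5]
(array([526.09576, -12.49781], dtype=float32), np.float32(-0.15997961), np.float32(149.58165), [(19, np.float32(0.08308685)), (59, np.float32(0.10245705)), (21, np.float32(0.06723678))])
REL (array([0.78, 1.75]), 0.0)
L ([92.44, 144, 70.11, 142], 22.33) 22.13 22.31
```

View pics/top9.png

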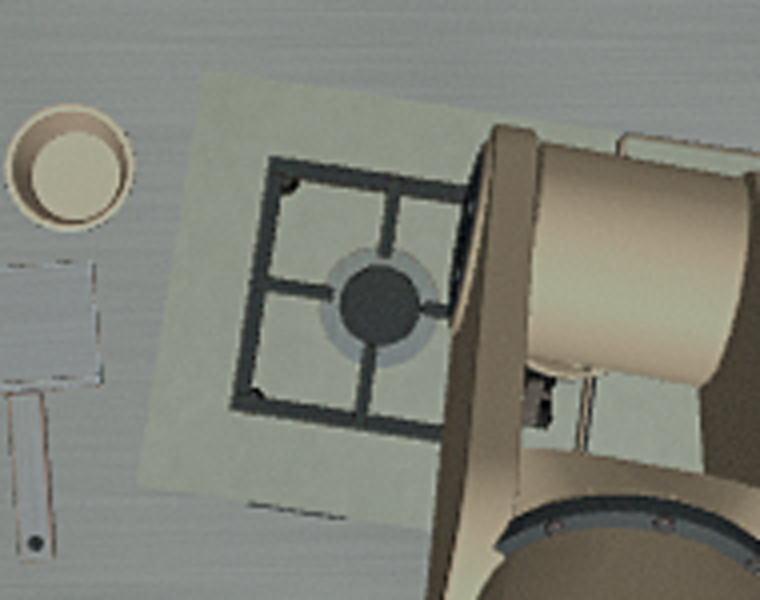

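View pics/scene9.png

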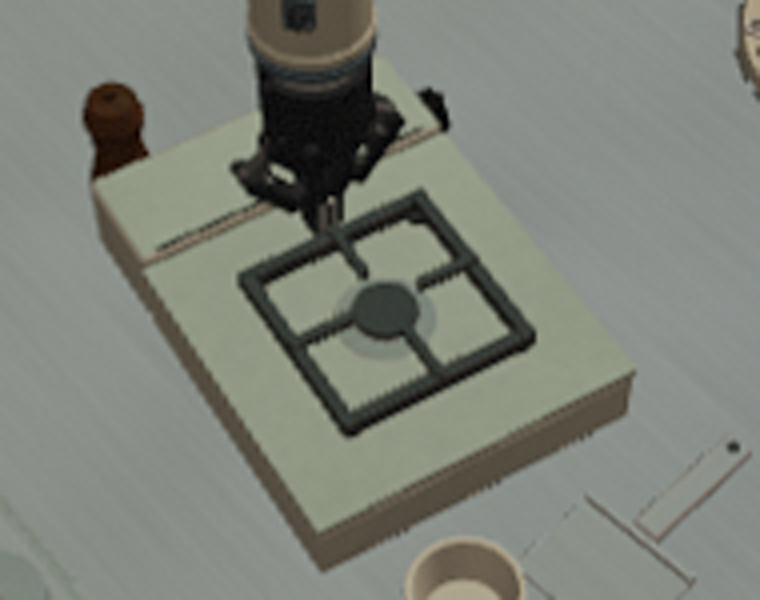

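Emit:
step_arm --pt "0.1 0.55 0 0 0 0 0" --pt "0.1 0.6 0 0 0 0 0" --pt "0.1 0.65 0 0 0 0 0" --pt "0.1 0.7 0 0 0 0 0" --pt "0.1 0.7 0 0 0 0 0" --pt "0.1 0.7 0 0 0 0 0" --pt "0.1 0.7 0 0 0 0 0" --pt "0.1 0.7 0 0 0 0 0"

```text
clock: 28.7
eef_pos: [511.9, -98.2, 81.2]
tcp_rot: [-0.796, 1.568, -0.955]
contact_force: [-2.3, -9.5, 2.2]
opening: -0.001
```

```bash
python3 st.py
```

```text
28.7 [511.93 -98.22  81.17] [  0.46 -85.14] [-2.26 -9.53  2.16] stove f [-0.71 -9.77] Rz [ 0.987 -0.158  0.002]
fix [ 0.0021  0.0015 -0.0013]
```

Emit:
step_arm --pt "0.1 0.75 0 0 0 0 0" --pt "0.1 0.8 0 0 0 0 0" --pt "0.1 0.85 0 0 0 0 0" --pt "0.1 0.9 0 0 0 0 0" --pt "0.1 0.9 0 0 0 0 0" --pt "0.1 0.9 0 0 0 0 0" --pt "0.1 0.9 0 0 0 0 0" --pt "0.1 0.9 0 0 0 0 0"

```text
clock: 29.7
eef_pos: [511.9, -98.2, 81.2]
tcp_rot: [-1.03, 1.567, -1.188]
contact_force: [-0.7, -10.9, 2.3]
opening: 0.003
```

Emit:
step_arm --pt "-0.8 -5 0 0 0 0 0" --pt "-2 -12 0 0 0 0 0" --pt "-2 -12 20 0 0 0 0" --pt "-2 -12 50 0 0 0 0" --pt "-2 -12 90 0 0 0 0" --pt "-30 -40 110 0 0 0 0" --pt "-60 -90 120 0 0 0 0" --pt "-90 -140 120 0 0 0 0"

```text
clock: 30.7
eef_pos: [421.6, -239.4, 202.2]
tcp_rot: [-0.686, 1.566, -0.843]
contact_force: [0.8, 0.2, -0.1]
opening: -0.0
```

```bash
python3 m.py 10 92 -99
python3 - <<'E'
from h import *
ci=vision.camera_info("top");z=np.load("top10.npz")
for s in "RLBF": print(s,barz(z["p"],z["d"],ci,(525.5,-12.5),-.16,s,z=92))
E
```

```text
30.75 [ 418.  -243.9  201.7] [ -69.  -243.9] [-2.3 -2.8  0.1]
(array([526.1981  , -12.153721], dtype=float32), np.float32(-0.1604687), array([149.5, 149.7, 149.1, 149.5], dtype=float32), array([-0.16 , -0.161, -0.159, -0.163], dtype=float32), [(39, 0.11), (44, 0.12), (48, 0.07), (40, 0.08)])
REL (array([0.82, 2.1 ]), -0.0005)
R ([92.33, 148, 70.16, 145], 22.17)
L ([92.51, 145, 70.2, 141], 22.31)
B ([92.46, 143, 70.07, 139], 22.39)
F ([92.48, 148, 69.95, 143], 22.53)
```

View pics/top10.png

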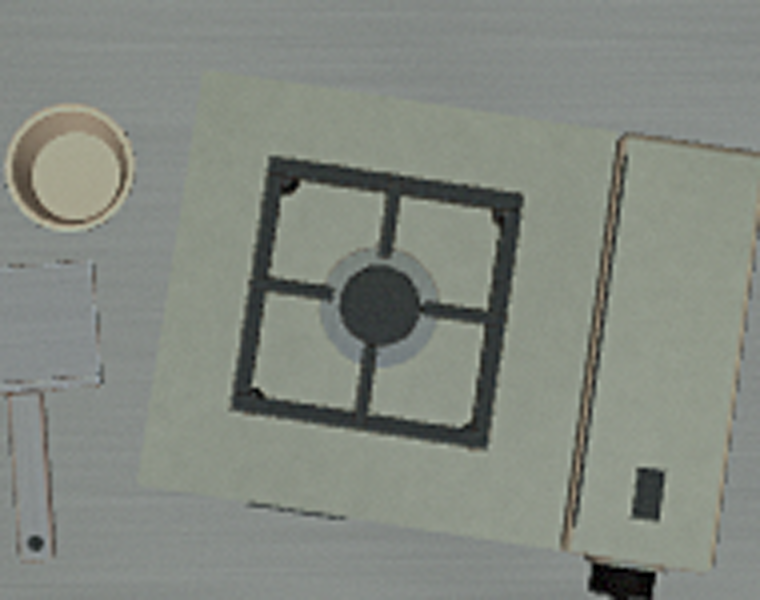

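```bash
python3 -c "
from rig import order
print(order.sign_off())"
```

```text
the job is handed in; nothing more can be done
None
```

The pan support is seated in its four dimples and passed both press tests. I handed the job in at about 31 s; the hand-in gives no verdict.

- **Seating:** I tapped the right end of the back bar, then the left bar. The support started 12 mm off in x, 2.6 mm off in y and turned 0.104 rad. All four bars then measured about 4 mm lower than at the start, with the centre 0.7 mm from the burner axis.
- **Left press:** I held about 10 N, with the support at its stop 1.8 mm off the axis. The one bar I could see (the right one) was still at seated height.
- **Right press:** I held about 10 to 11 N. The camera check, taken at about 8 to 9 N, showed the support at its stop 1.75 mm off the axis and the left bar still at seated height. The force here rose earlier than I expected, and the tool also read about 2 to 4 N upwards, which I did not explain. The highest push force I saw was about 11 N, but I only read the force between moves.
- **Last check:** with the fingers well clear, all four bars read 22.2 to 22.5 mm above the hob (22 is seated). The support was level, turned less than 0.001 rad, and about 2.3 mm off the burner axis, inside the 5 mm limit.
- **Small things:** the ramekin and scraper look unmoved in the last picture. The mill was out of that crop, but the arm stayed well away from it.

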